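# Check a bolted tube frame for square with a slide rule and ease it true

## Task

Check the bolted frame on the counter for square with the slide rule. Lay the rule on the counter inside the frame along the diagonal between the far left and near right corners (left and right as seen from the robot), heel snug in one corner, and run the slide out by its thumb knob until its nose presses lightly into the opposite corner, hold it there while you take the reading, then measure the other diagonal the same way. The corner bolts are only nipped up, so finish by gently easing the free near rail sideways, along its length, until both diagonals would read the same within 4 mm (if they already do, leave it); leave the rule lying flat on the counter, let go of everything and do not disturb the other goods.

Things in the scene. Friction and masses are not known exactly. Their poses are not given: they have to be found in the camera images.
- frame: Frame of 25 x 25 mm aluminium tube lying on the counter, outside 302 mm (y) x 242 mm (x), inside 252 x 192 mm, open in the middle. Tube tops at z = 26 mm, corner plates 28, bolt heads 32. Origin: on the counter at the centre of the opening when square; x points from near rail to far rail, y left along the rails. Corner bolts are snug: it racks as a parallelogram and stays where left.
- corner_far_left (a point): Point 8 mm above the counter, 6 mm inside both inner faces of the far left corner: where the centre of a seated rule nose lies. The far rail does not move: two toggle clamps (to 62 mm high, on and beyond it, 60 mm either side of its middle) hold it to an 18 mm high plywood fence. The four corner points form a parallelogram with sides of 240 mm (y) and 180 mm (x); square when both diagonals are equal (300 mm).
- corner_far_right (a point): Point 8 mm above the counter, 6 mm inside both inner faces of the far right corner (fixed): where the centre of a seated rule nose lies.
- corner_near_left (a point): Point 8 mm above the counter, 6 mm inside both inner faces of the near left corner (moves with the near rail): where the centre of a seated rule nose lies. A light press of 2 to 5 N seats it; more than about 15 N along the diagonal may rack the frame.
- corner_near_right (a point): Point 8 mm above the counter, 6 mm inside both inner faces of the near right corner (moves with the near rail): where the centre of a seated rule nose lies.
- near_rail_mid (a point): Middle of the free near rail, half-way up (z = 13 mm). The rail stays parallel to the far rail and shifts along its length (frame y) as the frame racks, up to 13 mm from square either way at the start (diagonals then 20 mm different); 2.5 mm of shift makes 4 mm of difference. Its ends are flat faces 25 mm square, 152 mm from this point along y. About 13 N along y moves it; it does not spring back.
- rule_mid (a point): Slide rule, loose, 0.35 to 0.5 kg: aluminium channel 194 mm long, 24 wide, 16 high, a 12 mm wide black heel nose at one end, a steel slide with a black nose out of the other, a thumb knob on top. This point: on the channel's centre line at half height (8 mm up), near the balance, 131 mm from the heel centre; x points from heel to nose, z up. Grasp across y here; the knob then stands between the fingers.
- heel (a point): Centre of the rounded, slippery plastic heel nose (upright cylinder, radius 6 mm) at the fixed end of the rule, half-way up (8 mm above its underside).
- nose (a point): Centre of the rounded, slippery plastic nose (upright cylinder, radius 6 mm) at the end of the slide, 8 mm above the rule's underside. It moves with the knob, 131 mm from it.
- knob (a point): Centre of the thumb knob: upright dark steel cylinder, 14 mm diameter, 17 to 45 mm above the rule's underside, standing in a slot of the channel and fixed to the slide; straight above point rule_mid when the slide is shut.
- slide (a joint): Reading of the slide in m: 0 shut, 0.062 fully out; heel centre to nose centre = 0.262 + this. Friction of about 0.6 N holds the slide, less than the rule's friction on the counter (2 to 3 N), so the channel stays put while the slide is run out. Starts at 0 to 0.012, short enough to lie in either diagonal.
- valve: Bystander: steel ball valve with hexagon ends, 90 mm long, 60 mm across, green lever on top at 75 mm height. Origin on the counter under its middle; x along its bore, the lever points to +x.
- elbow: Bystander: black plastic 90 degree barbed pipe elbow, 50 mm legs, 48 mm high. Origin on the counter under its bend.
- spanner: Bystander: steel spanner 170 mm long lying on the near left. Origin under its middle.

How it is judged:
By the outcome, as a careful person would: the job done as asked, in the order asked, and still so for the second after the job is handed in, with the robot touching nothing.
It also fails if it takes over 72 s, if anything falls off the work surface, if the arm or the gripper's body presses on something with over 40 N, if the wrist force passes 120 N, or if a joint passes its speed limit or range.

## Robot

A 6-joint arm with a two-finger parallel gripper is mounted at the origin on the work surface. World frame = base frame: x ahead of the robot, y to its left, z up, the work surface at z = 0. Lengths are in m, angles in rad, forces in N, time in s.
With the tool pointing down it reaches from about 0.375 to 0.9 m from the base axis. Payload 3.1 kg.
Tool frame: the origin (TCP) lies on the centre line of the jaws, within the pads' length; the fingertips stand ahead of it and the grasp point (between the pads) lies 3 mm ahead of it (robot.tip_reach is the z of the fingertips in the tool frame, in m); z points along the fingers, y is the line along which they close (so a half turn about z gives the same grasp; the last joint's range is limited). The gripper opens to 87 mm and grips with 3 to 60 N. Pads are 19 mm wide; open, the fingers measure 117 mm over their backs; the gripper's body (75 mm by 190 mm) begins 51 mm behind the grasp point.
Start: joints at [-1.431, 0.527, 1.433, -0, 1.181, -0.178], TCP at [0.195, -0.594, 0.245] pointing down, gripper open.
Joint ranges: [-3.08, 3.08], [-0.75, 2.2], [0.22, 2.44], [-1.43, 4.57], [0, 2.65], [-2.85, 2.85]. Speed limits (rad/s): [2.79, 2.79, 3.14, 3.14, 3.14, 3.14].

## Interface

Orientations are given as a unit quaternion [x, y, z, w].
In Python, from rig import sensors, eyes, ticket, robot gives the robot as it stands.
- The arm moves only by the tool drive_tool, never from a script. Its argument "deltas" is a list that holds one entry, the list of rows, each a list of 6 numbers: the shift along the tool's x, y, z in mm, then the turn, a rotation vector about the tool's x, y, z in rad. A call has 1 to 8 rows; each row shifts and turns the commanded pose from where the row before left it, along the tool's axes as they then stand; what a row does not reach is not made up. A row lasts 1/12 s, in which the tool goes at most 41.7 mm and 7.16 degrees, less where a joint would pass 70% of its speed; a pose out of reach is approached as far as the arm can. A call is refused whole if a number of a shift passes 41.7 or a number of a turn 0.125, either way. A call with a gripper value outside its range is refused whole. "gripper" is the opening in per cent of the stroke, from 0 (shut) to 100 (fully open), set as the call begins (left out, the last holds). The fingers move at their own pace and stop on an object; "squeeze" is the grip in N (left out, the last holds). Time passes only in rows, so rows that do not move let the fingers close. It gives the time, the measured TCP pose, the force, the opening and the grip force at its end, in the units of the state.
- sensors.get_obs(): the state, without advancing time (a new reading comes with each control period).
- eyes.camera(name): name is "side" or "top"; returns a dict with "img" (384x512x3 uint8, red, green, blue), "fov_y" (degrees; the focal length in pixels is half the picture's height over the tangent of half this angle, whatever the lens; pixels are square), "cx", "cy" (the principal point, pixels), "D" ([k1, k2, p1, p2, k3] as OpenCV has them; the pictures are not rectified), "xyz" and "attitude" of the camera in the world. Camera axes: x right, y up, looking along -z (the intrinsics and any distortion apply to the point x, -y, -z); pixel columns grow to the right and rows downward; lengths in m; the calibration is good to about 2 mm. A picture is of the moment at which its call begins. There is no depth.
- ticket.hand_in(): hands the job in; it is judged then, once.
The state is a dict: "time": time; "q": joint angles; "joint_velocities": joint speeds; "joint_torque": joint torques, N m; "position": TCP position; "tool_rot": TCP orientation; "ft_force": force on the tool from outside, world axes, zero at the start; "moment": the same for the moment, N m; "grip_width": finger opening in m; "grip_force": force on a finger pad.
Only numpy, scipy, OpenCV 4.12 (cv2) and the standard library are available. Lean on these libraries where they do the work, as an engineer would, in place of code of your own. Each camera call takes 0.05 s, during which the arm holds its last target. There are 200 camera calls.

## Working session

There is one attempt and no reset: what is moved stays moved. The work goes in short steps, Python scripts to look and compute and a tool call to move; the robot and the scene stay as the last step left them, time stands still between calls to the robot, and variables do not carry over. Pictures are saved under pics/ and viewed, at most 10 in all, crops included, and the job is handed in when it is done.

Besides the shell and the picture viewer there is one more tool, called after "Emit:" as a command line: name --argument value ..., lists and objects as JSON in quotes. drive_tool: Moves the arm, as the interface text tells. Its arguments: {"type":"object","properties":{"deltas":{"type":"array"},"gripper":{"type":"number"},"squeeze":{"type":"number"}},"required":["deltas"]}

```bash
ls; mkdir -p pics; cat > h.py <<'E'
import numpy as np, cv2
from rig import sensors, eyes, ticket, robot
from scipy.spatial.transform import Rotation as R
def K(c):
    f=c["img"].shape[0]/2/np.tan(np.radians(c["fov_y"])/2)
    return np.array([[f,0,c["cx"]],[0,f,c["cy"]],[0,0,1.]])
def Rc(c):
    a=np.array(c["attitude"],float)
    return R.from_quat(a).as_matrix() if a.size==4 else a.reshape(3,3)
def ray(c,uv):
    p=cv2.undistortPoints(np.array(uv,float).reshape(-1,1,2),K(c),np.array(c["D"],float)).reshape(-1,2)
    d=np.c_[p[:,0],-p[:,1],-np.ones(len(p))]@Rc(c).T
    return np.array(c["xyz"]),d
def atz(c,uv,z):
    o,d=ray(c,uv); z=np.asarray(z,float)*np.ones(len(d))
    return o+d*((z-o[2])/d[:,2])[:,None]
def proj(c,P):
    q=(np.array(P,float).reshape(-1,3)-c["xyz"])@Rc(c); q=q*[1,-1,-1]
    return cv2.projectPoints(q,np.zeros(3),np.zeros(3),K(c),np.array(c["D"],float))[0].reshape(-1,2)
def save(c,n,crop=None,s=1):
    im=c["img"][:,:,::-1]
    if crop: x0,y0,x1,y1=crop; im=im[y0:y1,x0:x1]
    cv2.imwrite("pics/"+n,cv2.resize(im,None,fx=s,fy=s,interpolation=cv2.INTER_CUBIC))
E
python3 - <<'E'
from h import *
import pickle
d={}
for n in("top","side"):
    c=eyes.camera(n); d[n]=c; save(c,n+"0.png",s=1.5); print(n,{k:c[k] for k in c if k!="img"})
pickle.dump(d,open("c0.pkl","wb"))
print(sensors.get_obs(),robot.tip_reach)
E
```

```text
pics
top {'fov_y': 42.15387651454503, 'cx': 254.7379804016174, 'cy': 184.696793410757, 'D': array([0.01865519, 0.        , 0.        , 0.        , 0.        ]), 'xyz': array([4.10504775e-01, 1.19698276e-03, 1.20108978e+00]), 'attitude': array([-0.03207454,  0.03874904,  0.71030254, -0.70209689])}
side {'fov_y': 44.45959715678161, 'cx': 259.81702255398227, 'cy': 195.39919223920728, 'D': array([0.05705529, 0.        , 0.        , 0.        , 0.        ]), 'xyz': array([0.27997302, 1.08814575, 0.75626886]), 'attitude': array([-0.05101439,  0.49112163,  0.86255015, -0.11047317])}
{'time': 0.1, 'q': array([-1.43150716e+00,  5.28372563e-01,  1.43374268e+00, -1.70515541e-05,
        1.18141949e+00, -1.78498798e-01]), 'joint_velocities': array([-0.00014148, -0.00224674, -0.00216984, -0.00055594,  0.00071176,
       -0.00029467]), 'joint_torque': array([-4.35591874e-04, -4.40986669e+01, -1.77150428e+01,  6.35657413e-02,
        5.33983216e-02, -3.69135353e-05]), 'position': array([ 0.19523007, -0.59308706,  0.24367987]), 'tool_rot': array([ 9.87401910e-01,  1.58229346e-01,  1.11528875e-05, -9.71006437e-04]), 'ft_force': array([-0.21651147, -0.63100037,  0.62846278]), 'moment': array([ 0.04328495, -0.0008656 ,  0.00417343]), 'grip_force': 0.0, 'grip_width': 0.086813298720483} 0.022
```

View pics/top0.png

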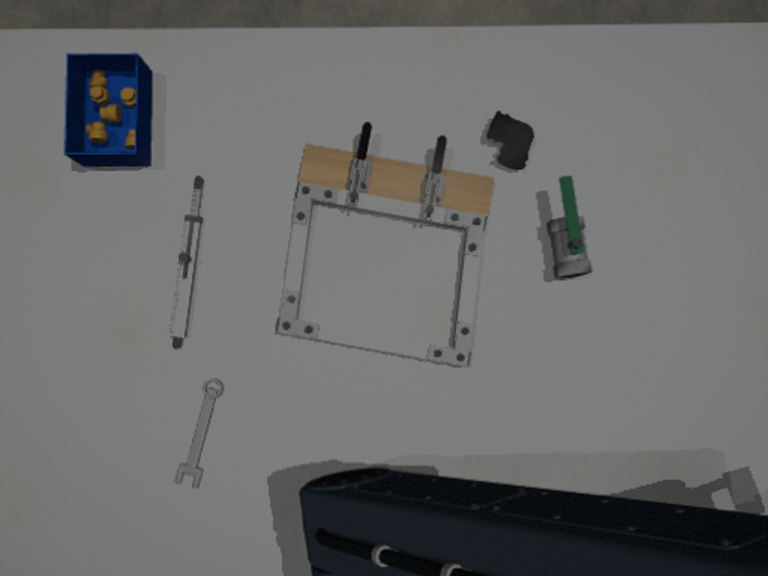

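View pics/side0.png

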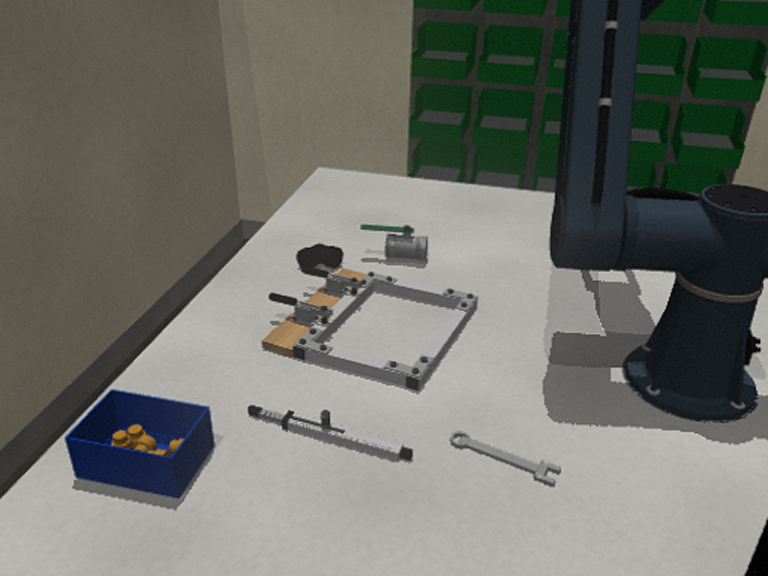

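The top view shows the frame centred near (385,265), with the rule to its left. The heel is at about (177,342), the nose at (198,182) and the knob at (185,258), all in 1.5x pixels.

```bash
python3 - <<'E'
from h import *
import pickle
d=pickle.load(open("c0.pkl","rb"))
save(d["top"],"t1.png",(105,110,335,250),3.4)
save(d["side"],"s1.png",(155,170,335,315),4)
E
```

```text
(no output)
```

View pics/t1.png

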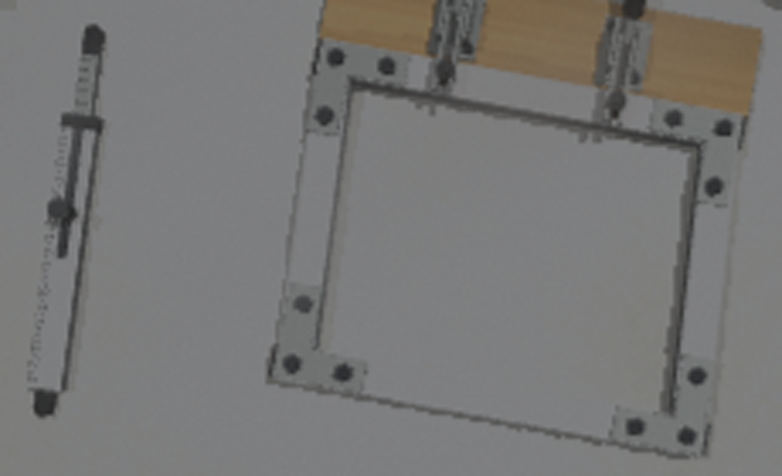

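View pics/s1.png

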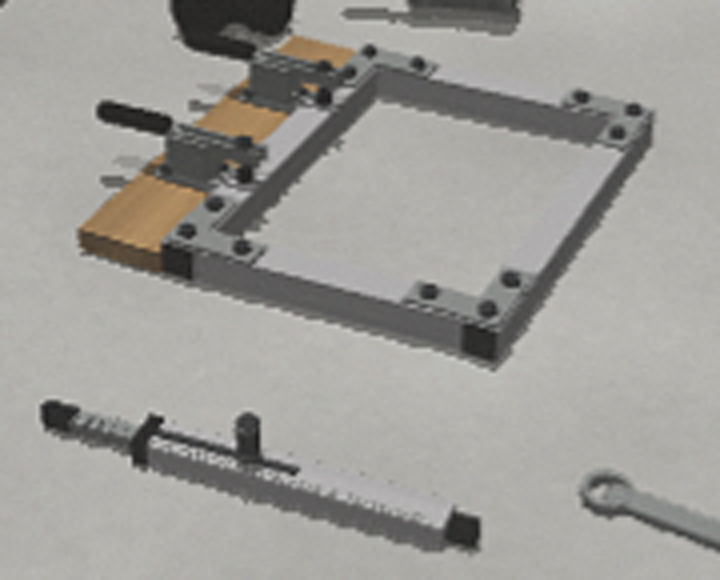

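The crops show the corner bolts in t1 pixels at FL (336,57), FR (723,127), NL (291,364) and NR (687,436). The rule's heel is at (44,402), nose at (93,40) and knob at (60,209).

```bash
cat >> h.py <<'E'
def cen(c,uv,r=4,bright=False):
    g=cv2.cvtColor(c["img"],cv2.COLOR_RGB2GRAY).astype(float); u,v=uv
    for _ in range(3):
        x0,y0=int(round(u))-r,int(round(v))-r
        w=g[y0:y0+2*r+1,x0:x0+2*r+1]; m=np.percentile(w,60); w=np.clip(m-w-0.25*(m-w.min()),0,None)
        yy,xx=np.mgrid[y0:y0+2*r+1,x0:x0+2*r+1]; u,v=(w*xx).sum()/w.sum(),(w*yy).sum()/w.sum()
    return u,v
def fitframe(P):
    # P: FL,FR,NL,NR bolt xy -> origin, yaw, shift. far bolts at x=+108.5,y=+-138.5
    from scipy.optimize import least_squares
    def f(p):
        a=p[2]; s=p[3]
        X=np.array([[.1085,.1385],[.1085,-.1385],[-.1085,.1385+s],[-.1085,-.1385+s]])
        X[2:,0]=.1085-.217*np.sqrt(1-(s/.217)**2)
        r=np.array([[np.cos(a),-np.sin(a)],[np.sin(a),np.cos(a)]])
        return (X@r.T+p[:2]-P).ravel()
    q=least_squares(f,[P[:,0].mean(),P[:,1].mean(),0,0],x_scale=[.1,.1,.1,.01])
    return q.x,q.fun
E
python3 - <<'E'
from h import *
import pickle
d=pickle.load(open("c0.pkl","rb"))
t,s=d["top"],d["side"]
uv=[(105+a/3.4,110+b/3.4) for a,b in[(336,57),(723,127),(291,364),(687,436)]]
uvr=[cen(t,u,3) for u in uv]; print(np.round(uv,1),np.round(uvr,1))
P=atz(t,uvr,.032)[:,:2]; print(P,fitframe(P))
us=[(155+a/4,170+b/4) for a,b in[(187,230),(419,64),(487,308),(634,109)]]
ur=[cen(s,u,3) for u in us];print(np.round(us,1),np.round(ur,1))
S=atz(s,ur,.031)[:,:2]; print(S,fitframe(S))
T=atz(t,[(105+a/3.4,110+b/3.4) for a,b in[(44,402),(93,40),(60,209)]],[.016,.016,.045]);print(T)
S=atz(s,[(155+a/4,170+b/4) for a,b in[(462,528),(60,413),(248,416)]],[.012,.012,.045]);print(S)
for X in(T,S):
  print(np.linalg.norm(X[0]-X[1]),np.arctan2(*(X[1]-X[0])[1::-1]))
E
```

```text
[[203.8 126.8]
 [317.6 147.4]
 [190.6 217.1]
 [307.1 238.2]] [[203.4 126.5]
 [317.4 147.5]
 [190.5 216.8]
 [306.6 237.9]]
[[ 0.66871786  0.11013604]
 [ 0.61528274 -0.16065191]
 [ 0.45422276  0.14070932]
 [ 0.40170458 -0.13005558]] (array([ 0.53590973, -0.00448101, -0.19320668, -0.01112123]), array([ 2.66024812e-04,  4.73215761e-04,  5.15236279e-04, -5.84851236e-04,
       -5.67700220e-05,  5.96379351e-04, -7.24491078e-04, -4.84743874e-04]))
[[201.8 227.5]
 [259.8 186. ]
 [276.8 247. ]
 [313.5 197.2]] [[201.2 228. ]
 [259.1 186.6]
 [276.6 247.2]
 [313.  197.1]]
[[ 0.66866997  0.11356859]
 [ 0.57324787 -0.14658383]
 [ 0.45504812  0.14277917]
 [ 0.40171619 -0.12901899]] (array([ 0.52788775,  0.01132531, -0.27267375, -0.03281845]), array([ 0.00100824,  0.00191988,  0.0218322 , -0.00469373, -0.00078711,
       -0.00112914, -0.02205333,  0.00390298]))
[[0.4299004  0.31346328 0.016     ]
 [0.68549348 0.28273377 0.016     ]
 [0.56108503 0.2969718  0.045     ]]
[[0.43040882 0.31892683 0.012     ]
 [0.68507785 0.2866217  0.012     ]
 [0.56262289 0.29670689 0.045     ]]
0.25743372608529125 -0.11965393521013105
0.2567098348066438 -0.12617751472381475
```

```bash
cat >> h.py <<'E'
def phi(o=None):
    o=o or sensors.get_obs(); m=R.from_quat(o["tool_rot"]).as_matrix(); return np.arctan2(m[1,0],m[0,0])
def plan(wps,p0=None,f0=None,mm=34,tr=.115):
    """wps: list of (x,y,z,heading or None); prints rows"""
    o=sensors.get_obs(); p=np.array(o["position"]) if p0 is None else np.array(p0); f=phi(o) if f0 is None else f0
    for w in wps:
        t=np.array(w[:3]); g=f if w[3] is None else w[3]; df=g-f
        n=int(max(np.ceil(np.linalg.norm(t-p)*1e3/mm),np.ceil(abs(df)/tr),1)); d=(t-p)/n*1e3; rows=[]
        for i in range(n):
            a=f+df*i/n; rows.append([round(d[0]*np.cos(a)+d[1]*np.sin(a),1),round(d[0]*np.sin(a)-d[1]*np.cos(a),1),round(-d[2],1),0,0,round(-df/n,3)])
        print(w,n); print(str(rows).replace(" ",""))
        p,f=t,g
E
python3 - <<'E'
from h import *
import pickle
d=pickle.load(open("c0.pkl","rb")); s=d["side"]
us=[(155+a/4,170+b/4) for a,b in[(187,230),(369,51),(487,308),(634,109)]]
ur=us; S=atz(s,ur,.031)[:,:2]; print(S,fitframe(S))
o=sensors.get_obs(); print(o["position"],phi(o),R.from_quat(o["tool_rot"]).as_matrix()[:,2])
# grasp point
h=-.122; g=np.array([.430,.316])+.131*np.array([np.cos(h),np.sin(h)]); print(g)
plan([(.45,-.28,.2,.1),(g[0],g[1],.12,h),(g[0],g[1],.027,h)])
E
```

```text
[[ 0.66786811  0.1111449 ]
 [ 0.61497885 -0.15975714]
 [ 0.45492011  0.14187938]
 [ 0.40026648 -0.12880562]] (array([ 0.53547484, -0.00324218, -0.19602006, -0.01144523]), array([ 1.00415421e-03,  3.28338054e-04, -5.70968225e-05, -4.64937294e-04,
       -8.25091281e-04,  5.73454326e-04, -1.21966104e-04, -4.36855085e-04]))
[ 0.19523007 -0.59308706  0.24367987] 0.31779413470889284 [-2.85258661e-04  1.92107665e-03 -9.99998114e-01]
[0.56002631 0.30005762]
(0.45, -0.28, 0.2, 0.1) 12
[[np.float64(28.3),np.float64(-18.2),np.float64(3.6),0,0,np.float64(0.018)],[np.float64(28.0),np.float64(-18.7),np.float64(3.6),0,0,np.float64(0.018)],[np.float64(27.6),np.float64(-19.2),np.float64(3.6),0,0,np.float64(0.018)],[np.float64(27.3),np.float64(-19.7),np.float64(3.6),0,0,np.float64(0.018)],[np.float64(26.9),np.float64(-20.2),np.float64(3.6),0,0,np.float64(0.018)],[np.float64(26.6),np.float64(-20.6),np.float64(3.6),0,0,np.float64(0.018)],[np.float64(26.2),np.float64(-21.1),np.float64(3.6),0,0,np.float64(0.018)],[np.float64(25.8),np.float64(-21.6),np.float64(3.6),0,0,np.float64(0.018)],[np.float64(25.4)
[... 1052 characters left out ...]
p.float64(5.0),np.float64(-32.4),np.float64(4.4),0,0,0.012],[np.float64(4.6),np.float64(-32.5),np.float64(4.4),0,0,0.012],[np.float64(4.2),np.float64(-32.5),np.float64(4.4),0,0,0.012],[np.float64(3.8),np.float64(-32.6),np.float64(4.4),0,0,0.012],[np.float64(3.4),np.float64(-32.6),np.float64(4.4),0,0,0.012],[np.float64(3.0),np.float64(-32.7),np.float64(4.4),0,0,0.012],[np.float64(2.5),np.float64(-32.7),np.float64(4.4),0,0,0.012]]
(np.float64(0.5600263066036806), np.float64(0.30005761652055624), 0.027, -0.122) 3
[[np.float64(0.0),np.float64(-0.0),np.float64(31.0),0,0,-0.0],[np.float64(0.0),np.float64(-0.0),np.float64(31.0),0,0,-0.0],[np.float64(0.0),np.float64(-0.0),np.float64(31.0),0,0,-0.0]]
```

Emit:
drive_tool --deltas '[[[28,-18,3.6,0,0,0.018],[28,-19,3.6,0,0,0.018],[28,-19,3.6,0,0,0.018],[27,-20,3.6,0,0,0.018],[27,-20,3.6,0,0,0.018],[27,-21,3.6,0,0,0.018],[26,-21,3.6,0,0,0.018],[26,-22,3.6,0,0,0.018]]]' --gripper 70

```text
time: 0.77
position: [0.3658, -0.3825, 0.2153]
tool_rot: [0.996, 0.086, -0.0, -0.0]
ft_force: [1.1, -0.7, 0.5]
grip_width: 0.0611
grip_force: 0.0
```

Emit:
drive_tool --deltas '[[[25,-22,3.6,0,0,0.018],[25,-23,3.6,0,0,0.018],[25,-23,3.6,0,0,0.018],[24,-23,3.6,0,0,0.018],[9,-31,4,0,0,0.012],[9,-32,4,0,0,0.012],[9,-32,4,0,0,0.012],[8,-32,4,0,0,0.012]]]'

```text
time: 1.43
position: [0.474, -0.1483, 0.1849]
tool_rot: [1.0, 0.027, -0.0, -0.0]
ft_force: [0.6, -0.4, -0.9]
grip_width: 0.0607
grip_force: 0.0
```

Emit:
drive_tool --deltas '[[[8,-32,4,0,0,0.012],[7,-32,4,0,0,0.012],[7,-32,4,0,0,0.012],[7,-32,4,0,0,0.012],[6,-32,4,0,0,0.012],[6,-32,4,0,0,0.012],[5,-32,4,0,0,0.012],[5,-32,4,0,0,0.012]]]'

```text
time: 2.1
position: [0.5218, 0.1084, 0.1529]
tool_rot: [1.0, -0.021, -0.0, 0.0]
ft_force: [1.5, -0.2, 0.1]
grip_width: 0.061
grip_force: 0.0
```

```bash
sed -i 's/round(\(d\[0\]\*np.cos(a)+d\[1\]\*np.sin(a)\),1),round(\(d\[0\]\*np.sin(a)-d\[1\]\*np.cos(a)\),1),round(-d\[2\],1),0,0,round(-df\/n,3)/*[round(float(v),k) for v,k in((\1,1),(\2,1),(-d[2],1),(0,0),(0,0),(-df\/n,3))]/' h.py
python3 - <<'E'
from h import *
o=sensors.get_obs(); print(o["time"],o["position"],phi(),o["ft_force"],o["q"])
plan([(.560,.300,.08,-.122),(.560,.300,.027,-.122)])
E
```

```text
2.1 [0.52176547 0.10837041 0.15287798] -0.04265171366234356 [ 1.45475907 -0.17734828  0.0989382 ] [-5.00770178e-03  5.36893408e-01  1.74966397e+00 -8.46119276e-05
  8.55848464e-01  1.60849580e+00]
(0.56, 0.3, 0.08, -0.122) 7
[[4.3,-27.6,10.4,0.0,0.0,0.011],[4.0,-27.6,10.4,0.0,0.0,0.011],[3.7,-27.7,10.4,0.0,0.0,0.011],[3.3,-27.7,10.4,0.0,0.0,0.011],[3.0,-27.7,10.4,0.0,0.0,0.011],[2.7,-27.8,10.4,0.0,0.0,0.011],[2.4,-27.8,10.4,0.0,0.0,0.011]]
(0.56, 0.3, 0.027, -0.122) 2
[[0.0,-0.0,26.5,0.0,0.0,-0.0],[0.0,-0.0,26.5,0.0,0.0,-0.0]]
```

Emit:
drive_tool --deltas '[[[4,-27,9,0,0,0.011],[4,-27,9,0,0,0.011],[4,-27,9,0,0,0.011],[3,-26,9,0,0,0.011],[3,-26,9,0,0,0.011],[2,-26,9,0,0,0.012],[0,-21,9,0,0,0.012],[0,0,0,0,0,0]]]'

```text
time: 2.77
position: [0.5545, 0.2883, 0.0883]
tool_rot: [0.998, -0.059, -0.001, -0.0]
ft_force: [-1.0, 0.2, 0.7]
grip_width: 0.0607
grip_force: 0.0
```

```bash
python3 - <<'E'
from h import *
o=sensors.get_obs(); print(o["time"],o["position"],phi(),o["ft_force"],o["q"])
plan([(.560,.300,.027,-.122)])
E
```

```text
2.7667 [0.55451392 0.28834582 0.08828505] -0.11814351841265258 [-0.98063864  0.24509578  0.71398431] [3.00429800e-01 7.28715172e-01 1.54879752e+00 1.54263343e-03
 8.65301805e-01 1.98836913e+00]
(0.56, 0.3, 0.027, -0.122) 2
[[2.0,-6.1,30.6,0.0,0.0,0.002],[2.0,-6.1,30.6,0.0,0.0,0.002]]
```

Emit:
drive_tool --deltas '[[[4,-12,0,0,0,0.004],[0,0,20,0,0,0],[0,0,20,0,0,0],[0,0,15,0,0,0],[0,0,5,0,0,0],[0,0,0,0,0,0]]]'

```text
time: 3.27
position: [0.5594, 0.2953, 0.0288]
tool_rot: [0.998, -0.063, -0.002, 0.001]
ft_force: [-0.4, 0.4, 1.6]
grip_width: 0.0608
grip_force: 0.0
```

```bash
python3 - <<'E'
from h import *
o=sensors.get_obs(); print(o["time"],o["position"],phi(),o["ft_force"])
c=eyes.camera("side"); save(c,"s2.png",(150,150,350,300),4)
E
```

```text
3.2667 [0.55939385 0.29528526 0.02876067] -0.12550993606304867 [-0.35349227  0.43736278  1.59437648]
```

View pics/s2.png

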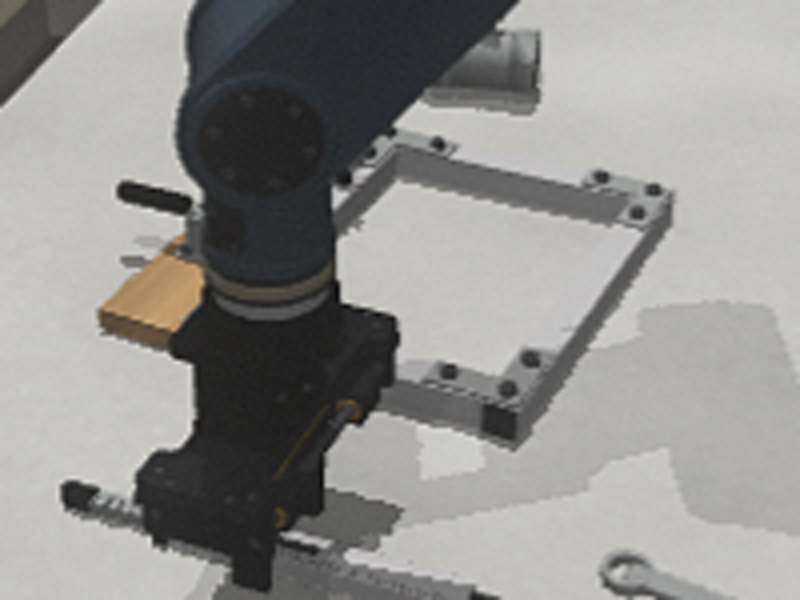

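The fingers straddle the rule, with the near finger at (255,570) beside the channel. I'll close the gripper.

Emit:
drive_tool --deltas '[[[0,-4,2,0,0,0],[0,0,0,0,0,0],[0,0,0,0,0,0],[0,0,0,0,0,0],[0,0,0,0,0,0],[0,0,0,0,0,0],[0,0,0,0,0,0],[0,0,0,0,0,0]]]' --gripper 10 --squeeze 25

```text
time: 3.98
position: [0.5613, 0.3004, 0.0286]
tool_rot: [0.998, -0.063, 0.0, -0.0]
ft_force: [-0.4, -0.3, 1.1]
grip_width: 0.0242
grip_force: 25.0
```

```bash
cat > fr.py <<'E'
from h import *
O=np.array([.5357,-.0039]); A=-.1946; S=-.0113
def W(x,y): return O+[np.cos(A)*x-np.sin(A)*y,np.sin(A)*x+np.cos(A)*y]
xn=.108-.0-.0  # unused
def corners(s=S):
    n=.09-.18*np.sqrt(1-(s/.18)**2)
    return dict(FL=W(.09,.12),FR=W(.09,-.12),NL=W(n,.12+s),NR=W(n,-.12+s))
E
python3 - <<'E'
from fr import *
c=corners(); print(c)
o=sensors.get_obs(); print(o["time"],o["position"],phi(),o["ft_force"])
for a,b in(("NR","FL"),("FR","NL")):
    v=c[b]-c[a]; L=np.linalg.norm(v); u=v/L; print(a,b,L,np.arctan2(u[1],u[0]),"knob seat",c[a]+.131*u)
E
```

```text
{'FL': array([0.64720615, 0.09643134]), 'FR': array([ 0.60079637, -0.13903868]), 'NL': array([0.46876685, 0.12008331]), 'NR': array([ 0.42235706, -0.11538671])}
3.9833 [0.56131815 0.30037884 0.02864441] -0.1251121189812521 [-0.35105598 -0.30180599  1.10390443]
NR FL 0.3089077532209251 0.7555649952256961 knob seat [ 0.5177099  -0.02556001]
FR NL 0.2908195316686965 2.0420360473557198 knob seat [ 0.54132352 -0.02231688]
```

Emit:
drive_tool --deltas '[[[0,0,-15,0,0,0],[0,0,-35,0,0,0],[0,0,-31,0,0,0],[0,0,0,0,0,0]]]'

```text
time: 4.32
position: [0.5647, 0.3015, 0.1146]
tool_rot: [0.998, -0.062, 0.005, -0.002]
ft_force: [2.2, 0.4, -4.0]
grip_width: 0.024
grip_force: 25.0
```

```bash
python3 - <<'E'
from h import *
o=sensors.get_obs(); print(o["time"],o["position"],phi(),o["ft_force"],o["moment"],o["grip_width"])
plan([(.5243,-.0194,.11,.7556)],mm=33,tr=.09)
E
```

```text
4.3167 [0.56471854 0.30153467 0.11464798] -0.12497811096615895 [ 2.16963183  0.37706133 -3.99955013] [ 0.14587827 -0.21412442 -0.04976804] 0.024030247453285702
(0.5243, -0.0194, 0.11, 0.7556) 10
[[-0.0,32.3,0.5,0.0,0.0,-0.088],[-2.9,32.2,0.5,0.0,0.0,-0.088],[-5.7,31.8,0.5,0.0,0.0,-0.088],[-8.5,31.2,0.5,0.0,0.0,-0.088],[-11.2,30.4,0.5,0.0,0.0,-0.088],[-13.8,29.3,0.5,0.0,0.0,-0.088],[-16.3,27.9,0.5,0.0,0.0,-0.088],[-18.7,26.4,0.5,0.0,0.0,-0.088],[-21.0,24.6,0.5,0.0,0.0,-0.088],[-23.0,22.7,0.5,0.0,0.0,-0.088]]
```

Emit:
drive_tool --deltas '[[[0,20,0,0,0,-0.06],[-3,30,0,0,0,-0.088],[-5,32,0,0,0,-0.088],[-8,31,0,0,0,-0.088],[-11,30,0,0,0,-0.088],[-14,29,0,0,0,-0.088],[-16,28,0,0,0,-0.088],[-18,26,0,0,0,-0.088]]]'

```text
time: 4.98
position: [0.5242, 0.0589, 0.1081]
tool_rot: [0.962, 0.274, -0.001, -0.0]
ft_force: [1.3, -0.2, -4.3]
grip_width: 0.024
grip_force: 25.0
```

Emit:
drive_tool --deltas '[[[-20,24,0,0,0,-0.088],[-20,22,0,0,0,-0.08],[-12,12,0,0,0,-0.036],[0,0,0,0,0,0],[0,0,0,0,0,0],[0,0,0,0,0,0]]]'

```text
time: 5.48
position: [0.5164, -0.0166, 0.1086]
tool_rot: [0.93, 0.368, -0.001, -0.001]
ft_force: [-0.1, 0.6, -3.4]
grip_width: 0.0235
grip_force: 25.0
```

```bash
python3 - <<'E'
from h import *
o=sensors.get_obs(); print(o["time"],o["position"],phi(),o["ft_force"],o["moment"],o["grip_width"],R.from_quat(o["tool_rot"]).as_matrix()[:,2])
plan([(.5243,-.0194,.04,.7556)],mm=33,tr=.09)
E
```

```text
5.4833 [ 0.51643383 -0.01656542  0.108579  ] 0.7539167441130301 [-0.05493363  0.62308564 -3.37593603] [ 0.00905625 -0.07406474  0.04436708] 0.023454011928875033 [-1.96126286e-03  8.99406050e-04 -9.99997672e-01]
(0.5243, -0.0194, 0.04, 0.7556) 3
[[1.3,2.5,22.9,0.0,0.0,-0.001],[1.3,2.5,22.9,0.0,0.0,-0.001],[1.3,2.5,22.9,0.0,0.0,-0.001]]
```

Emit:
drive_tool --deltas '[[[5,4,10,0,0,0],[5,3.5,25,0,0,0],[0,0,18,0,0,0],[0,0,0,0,0,0],[0,0,0,0,0,0]]]'

```text
time: 5.9
position: [0.5287, -0.0144, 0.0549]
tool_rot: [0.929, 0.369, -0.001, -0.001]
ft_force: [-0.2, -0.4, -3.2]
grip_width: 0.0239
grip_force: 25.0
```

```bash
python3 - <<'E'
from h import *
o=sensors.get_obs(); print(o["time"],o["position"],phi(),o["ft_force"])
c=eyes.camera("top"); save(c,"t2.png",(170,90,350,260),3.5)
E
```

```text
5.9 [ 0.52869069 -0.01438675  0.05491174] 0.7563890931606253 [-0.18340265 -0.42864811 -3.17507248]
```

View pics/t2.png

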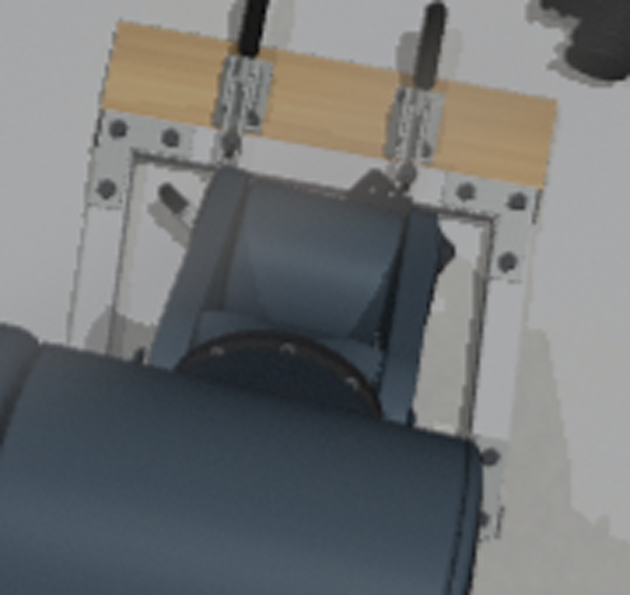

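The nose tip is at (172,196), clear of the far left corner at (132,153), and the rest of the rule is hidden by the arm. This matches the plan, so I'll lower the rule.

Emit:
drive_tool --deltas '[[[0,0,12,0,0,0],[0,0,10,0,0,0],[0,0,3,0,0,0],[0,0,0,0,0,0],[0,0,0,0,0,0]]]'

```text
time: 6.37
position: [0.5297, -0.0157, 0.0316]
tool_rot: [0.93, 0.369, 0.0, 0.0]
ft_force: [-0.1, 0.7, -3.2]
grip_width: 0.024
grip_force: 25.0
```

Emit:
drive_tool --deltas '[[[-3,0,0,0,0,0],[-3,0,0,0,0,0],[-2,0,0,0,0,0],[0,0,0,0,0,0]]]'

```text
time: 6.7
position: [0.5233, -0.0216, 0.0316]
tool_rot: [0.93, 0.368, -0.0, -0.0]
ft_force: [-0.3, 0.7, -4.2]
grip_width: 0.0238
grip_force: 25.0
```

```bash
cat > st.py <<'E'
from fr import *
def st(a=None):
    o=sensors.get_obs(); f=phi(o); u=np.array([np.cos(f),np.sin(f)]); v=np.array([np.sin(f),-np.cos(f)])
    F=o["ft_force"]; print("t",round(o["time"],2),"p",np.round(o["position"]*1e3,2),"phi",round(f,4),"Fu %.2f Fv %.2f Fz %.2f"%(F[:2]@u,F[:2]@v,F[2]),"w",round(o["grip_width"]*1e3,2),"g",round(o["grip_force"],1),"q6 %.2f"%o["q"][5])
    return o
if __name__=="__main__": st()
E
python3 st.py
```

```text
t 6.7 p [523.29 -21.6   31.64] phi 0.7542 Fu 0.26 Fv -0.77 Fz -4.24 w 23.8 g 25.0 q6 0.56
```

Emit:
drive_tool --deltas '[[[-2,0,2.4,0,0,0],[-2,0,0,0,0,0],[0,0,0,0,0,0],[0,0,0,0,0,0]]]'

```text
time: 7.03
position: [0.5214, -0.0242, 0.029]
tool_rot: [0.93, 0.368, 0.0, 0.0]
ft_force: [0.1, 1.0, -3.8]
grip_width: 0.0236
grip_force: 25.0
```

Emit:
drive_tool --deltas '[[[-1,0,0,0,0,0],[0,0,0,0,0,0],[0,0,0,0,0,0]]]'

```text
time: 7.28
position: [0.5214, -0.0245, 0.0292]
tool_rot: [0.93, 0.368, 0.001, 0.001]
ft_force: [3.2, 4.3, -2.4]
grip_width: 0.0237
grip_force: 25.0
```

```bash
python3 st.py
```

```text
t 7.28 p [521.4 -24.5  29.2] phi 0.7543 Fu 5.30 Fv -0.92 Fz -2.38 w 23.69 g 25.0 q6 0.55
```

Emit:
drive_tool --deltas '[[[0.3,0,0.3,0,0,0],[0,0,0,0,0,0],[0,0,0,0,0,0],[0,0,-8,0,0,0],[0,0,-8,0,0,-0.121],[0,0,0,0,0,-0.121],[0,0,0,0,0,-0.121],[0,0,0,0,0,-0.121]]]' --gripper 52

```text
time: 7.95
position: [0.5202, -0.0246, 0.0455]
tool_rot: [0.812, 0.583, -0.0, 0.0]
ft_force: [0.6, 0.2, 0.6]
grip_width: 0.0451
grip_force: 0.0
```

Emit:
drive_tool --deltas '[[[0,0,0,0,0,-0.121],[0,0,0,0,0,-0.121],[0,0,0,0,0,-0.121],[0,0,0,0,0,-0.121],[0,0,0,0,0,-0.121],[0,0,0,0,0,-0.121],[0,0,0,0,0,-0.121],[0,0,0,0,0,-0.121]]]'

```text
time: 8.62
position: [0.5201, -0.0246, 0.0453]
tool_rot: [0.448, 0.894, -0.0, -0.0]
ft_force: [0.5, 0.2, -0.3]
grip_width: 0.0452
grip_force: 0.0
```

Emit:
drive_tool --deltas '[[[0,0,0,0,0,-0.119],[0,0,0,0,0,0],[0,0,0,0,0,0]]]'

```text
time: 8.87
position: [0.5202, -0.0246, 0.0452]
tool_rot: [0.398, 0.917, -0.0, 0.0]
ft_force: [0.5, 0.1, -0.2]
grip_width: 0.0454
grip_force: 0.0
```

```bash
python3 st.py
```

```text
t 8.87 p [520.24 -24.56  45.15] phi 2.3227 Fu -0.28 Fv 0.39 Fz -0.19 w 45.38 g 0.0 q6 -1.01
```

Emit:
drive_tool --deltas '[[[0,0,0,0,0,0],[0,0,0,0,0,0],[0,0,0,0,0,0],[0,0,0,0,0,0],[0,0,0,0,0,0],[0,0,0,0,0,0]]]' --gripper 8 --squeeze 8

```text
time: 9.37
position: [0.5204, -0.0244, 0.0446]
tool_rot: [0.397, 0.918, 0.0, 0.0]
ft_force: [0.4, -0.1, 0.4]
grip_width: 0.0134
grip_force: 8.3
```

```bash
python3 st.py
```

```text
t 9.37 p [520.41 -24.37  44.64] phi 2.3254 Fu -0.41 Fv 0.23 Fz 0.39 w 13.4 g 8.3 q6 -1.02
```

Emit:
drive_tool --deltas '[[[0,-1,0,0,0,0],[0,0,0,0,0,0],[0,0,0,0,0,0]]]'

```text
time: 9.62
position: [0.5196, -0.0251, 0.0446]
tool_rot: [0.397, 0.918, -0.0, -0.0]
ft_force: [0.4, 0.3, -0.4]
grip_width: 0.0137
grip_force: 8.0
```

Emit:
drive_tool --deltas '[[[0,-1,0,0,0,0],[0,0,0,0,0,0],[0,0,0,0,0,0]]]'

```text
time: 9.87
position: [0.5193, -0.0257, 0.0447]
tool_rot: [0.397, 0.918, 0.0, 0.0]
ft_force: [1.2, 2.7, -1.0]
grip_width: 0.0134
grip_force: 8.0
```

```bash
python3 st.py
```

```text
t 9.87 p [519.29 -25.65  44.65] phi 2.3255 Fu 1.13 Fv 2.73 Fz -0.98 w 13.41 g 8.0 q6 -1.02
```

Emit:
drive_tool --deltas '[[[0,4,0,0,0,0],[0,7,0,0,0,0],[0,7,0,0,0,0],[0,7,0,0,0,0],[0,7,0,0,0,0],[0,5,0,0,0,0],[0,3,0,0,0,0],[0,0,0,0,0,0]]]'

```text
time: 10.53
position: [0.5488, 0.0023, 0.0446]
tool_rot: [0.396, 0.918, 0.0, 0.0]
ft_force: [0.2, -0.6, 0.1]
grip_width: 0.0136
grip_force: 8.0
```

Emit:
drive_tool --deltas '[[[0,1,0,0,0,0],[0,1,0,0,0,0],[0,1,0,0,0,0],[0,0,0,0,0,0],[0,0,0,0,0,0]]]'

```text
time: 10.95
position: [0.5502, 0.0036, 0.0447]
tool_rot: [0.397, 0.918, 0.0, -0.0]
ft_force: [0.7, -0.4, -0.3]
grip_width: 0.0135
grip_force: 8.0
```

```bash
python3 st.py
```

```text
t 10.95 p [550.2    3.6   44.66] phi 2.3255 Fu -0.76 Fv 0.27 Fz -0.31 w 13.49 g 8.0 q6 -0.95
```

Emit:
drive_tool --deltas '[[[0,1,0,0,0,0],[0,1,0,0,0,0],[0,0,0,0,0,0],[0,0,0,0,0,0]]]'

```text
time: 11.28
position: [0.5518, 0.0051, 0.0447]
tool_rot: [0.397, 0.918, 0.0, 0.0]
ft_force: [0.2, 0.0, -0.5]
grip_width: 0.0135
grip_force: 8.0
```

Emit:
drive_tool --deltas '[[[0,1,0,0,0,0],[0,0,0,0,0,0],[0,0,0,0,0,0]]]'

```text
time: 11.53
position: [0.5525, 0.0058, 0.0447]
tool_rot: [0.397, 0.918, 0.0, 0.0]
ft_force: [0.5, -1.3, 0.1]
grip_width: 0.0138
grip_force: 8.0
```

```bash
python3 st.py
```

```text
t 11.53 p [552.5    5.77  44.66] phi 2.3258 Fu -1.27 Fv -0.57 Fz 0.08 w 13.78 g 8.0 q6 -0.95
```

Emit:
drive_tool --deltas '[[[0,1,0,0,0,0],[0,0,0,0,0,0],[0,0,0,0,0,0]]]'

```text
time: 11.78
position: [0.5531, 0.0063, 0.0447]
tool_rot: [0.397, 0.918, -0.0, -0.0]
ft_force: [0.0, -0.9, 0.7]
grip_width: 0.0139
grip_force: 8.0
```

```bash
python3 st.py
```

```text
t 11.78 p [553.1    6.33  44.65] phi 2.3259 Fu -0.69 Fv -0.64 Fz 0.68 w 13.86 g 8.0 q6 -0.95
```

Emit:
drive_tool --deltas '[[[0,1,0,0,0,0],[0,0,0,0,0,0],[0,0,0,0,0,0]]]'

```text
time: 12.03
position: [0.5532, 0.0065, 0.0446]
tool_rot: [0.396, 0.918, -0.001, -0.001]
ft_force: [-2.3, -5.3, 1.0]
grip_width: 0.0137
grip_force: 8.0
```

```bash
python3 st.py
```

```text
t 12.03 p [553.24   6.5   44.64] phi 2.3264 Fu -2.26 Fv -5.34 Fz 0.97 w 13.66 g 8.0 q6 -0.94
```

Emit:
drive_tool --deltas '[[[0,-0.3,0,0,0,0],[0,0,0,0,0,0],[0,0,0,0,0,0],[0,0,0,0,0,0]]]'

```text
time: 12.37
position: [0.5532, 0.0065, 0.0446]
tool_rot: [0.397, 0.918, -0.0, -0.0]
ft_force: [-1.7, -5.4, 1.0]
grip_width: 0.0138
grip_force: 8.0
```

```bash
python3 st.py
```

```text
t 12.37 p [553.22   6.52  44.65] phi 2.326 Fu -2.72 Fv -4.96 Fz 0.95 w 13.76 g 8.0 q6 -0.94
```

Emit:
drive_tool --deltas '[[[0,0,0,0,0,0],[0,0,0,0,0,0],[0,0,0,0,0,0],[0,0,0,0,0,0],[0,0,0,0,0,0],[0,0,0,0,0,0],[0,0,0,0,0,0],[0,0,0,0,0,0]]]'

```text
time: 13.03
position: [0.5532, 0.0065, 0.0446]
tool_rot: [0.397, 0.918, -0.0, -0.0]
ft_force: [-2.4, -4.3, 0.9]
grip_width: 0.0132
grip_force: 8.0
```

```bash
python3 - <<'E'
from st import *
o=st(); z=np.array([519.29,-25.65]); p=o["position"][:2]*1e3; u=np.array([.7283,.6852]); print("reading",(p-z)@u, (p-z), 262+(p-z)@u)
E
```

```text
t 13.03 p [553.19   6.53  44.61] phi 2.3261 Fu -1.54 Fv -4.69 Fz 0.94 w 13.16 g 8.0 q6 -0.94
reading 46.7403865588384 [33.90493186 32.1766268 ] 308.7403865588384
```

Emit:
drive_tool --deltas '[[[0,-4,0,0,0,0],[0,-7,0,0,0,0],[0,-8,0,0,0,0],[0,-8,0,0,0,0],[0,-8,0,0,0,0],[0,-6,0,0,0,0],[0,-3.3,0,0,0,0],[0,0,0,0,0,0]]]'

```text
time: 13.7
position: [0.5207, -0.0243, 0.0446]
tool_rot: [0.397, 0.918, -0.0, -0.0]
ft_force: [0.2, -1.8, -1.2]
grip_width: 0.014
grip_force: 8.0
```

Emit:
drive_tool --deltas '[[[0,0,0,0,0,0],[0,0,0,0,0,0],[0,0,0,0,0,0.121],[0,0,0,0,0,0.121],[0,0,0,0,0,0.121],[0,0,0,0,0,0.121],[0,0,0,0,0,0.121],[0,0,0,0,0,0.121]]]' --gripper 52

```text
time: 14.37
position: [0.5212, -0.023, 0.0446]
tool_rot: [0.699, 0.715, -0.0, -0.0]
ft_force: [0.0, -0.8, -0.4]
grip_width: 0.0449
grip_force: 0.0
```

Emit:
drive_tool --deltas '[[[0,0,0,0,0,0.121],[0,0,0,0,0,0.121],[0,0,0,0,0,0.121],[0,0,0,0,0,0.121],[0,0,0,0,0,0.121],[0,0,0,0,0,0.121],[0,0,0,0,0,0.12],[0,0,0,0,0,0]]]'

```text
time: 15.03
position: [0.5213, -0.023, 0.0447]
tool_rot: [0.93, 0.367, -0.0, -0.0]
ft_force: [0.4, 0.4, -0.1]
grip_width: 0.0457
grip_force: 0.0
```

```bash
python3 st.py
```

```text
t 15.03 p [521.32 -23.04  44.66] phi 0.7522 Fu 0.53 Fv -0.00 Fz -0.11 w 45.74 g 0.0 q6 0.56
```

Emit:
drive_tool --deltas '[[[-2,0,8,0,0,0],[0,0,7.5,0,0,0],[0,0,0,0,0,0],[0,0,0,0,0,0],[0,0,0,0,0,0],[0,0,0,0,0,0],[0,0,0,0,0,0]]]' --gripper 10 --squeeze 25

```text
time: 15.62
position: [0.5199, -0.0249, 0.0289]
tool_rot: [0.93, 0.368, -0.0, -0.0]
ft_force: [-0.3, 0.3, -4.0]
grip_width: 0.0236
grip_force: 25.0
```

```bash
python3 st.py
```

```text
t 15.62 p [519.87 -24.86  28.93] phi 0.7543 Fu -0.01 Fv -0.43 Fz -3.96 w 23.63 g 25.0 q6 0.55
```

Emit:
drive_tool --deltas '[[[3,0,0,0,0,0],[3,0,-10,0,0,0],[0,0,-30,0,0,0],[0,0,-33,0,0,0],[0,0,0,0,0,-0.06],[0,0,0,0,0,-0.12],[0,0,0,0,0,-0.12],[0,0,0,0,0,-0.12]]]'

```text
time: 16.28
position: [0.5238, -0.0203, 0.1024]
tool_rot: [0.831, 0.556, -0.0, -0.0]
ft_force: [-0.1, -0.4, -4.3]
grip_width: 0.0238
grip_force: 25.0
```

Emit:
drive_tool --deltas '[[[0,0,0,0,0,-0.12],[0,0,0,0,0,-0.12],[0,0,0,0,0,-0.12],[0,0,0,0,0,-0.12],[0,0,0,0,0,-0.12],[0,0,0,0,0,-0.12],[0,0,0,0,0,-0.12],[0,0,0,0,0,-0.028]]]'

```text
time: 16.95
position: [0.5237, -0.0203, 0.102]
tool_rot: [0.521, 0.854, -0.0, -0.001]
ft_force: [-0.0, -0.1, -4.1]
grip_width: 0.0239
grip_force: 25.0
```

Emit:
drive_tool --deltas '[[[0,0,0,0,0,0],[0,0,0,0,0,0]]]'

```text
time: 17.12
position: [0.5239, -0.0204, 0.102]
tool_rot: [0.523, 0.852, -0.0, -0.0]
ft_force: [0.5, 0.5, -4.4]
grip_width: 0.0234
grip_force: 25.0
```

```bash
python3 - <<'E'
from st import *
st(); plan([(.5377,-.0126,.06,2.042)],mm=20)
E
```

```text
t 17.12 p [523.87 -20.44 102.03] phi 2.0408 Fu 0.28 Fv 0.66 Fz -4.40 w 23.44 g 25.0 q6 -0.72
(0.5377, -0.0126, 0.06, 2.042) 3
[[0.2,5.3,14.0,0.0,0.0,-0.0],[0.2,5.3,14.0,0.0,0.0,-0.0],[0.2,5.3,14.0,0.0,0.0,-0.0]]
```

Emit:
drive_tool --deltas '[[[0.3,8,0,0,0,0],[0.3,8,10,0,0,0],[0,0,22,0,0,0],[0,0,20,0,0,0],[0,0,12,0,0,0],[0,0,6,0,0,0],[0,0,0,0,0,0],[0,0,0,0,0,0]]]'

```text
time: 17.78
position: [0.5388, -0.0128, 0.0318]
tool_rot: [0.523, 0.853, 0.0, 0.0]
ft_force: [-0.0, -0.4, -4.6]
grip_width: 0.0237
grip_force: 25.0
```

```bash
python3 st.py
```

```text
t 17.78 p [538.79 -12.77  31.79] phi 2.0419 Fu -0.30 Fv -0.17 Fz -4.58 w 23.66 g 25.0 q6 -0.70
```

Emit:
drive_tool --deltas '[[[-2,-0.9,2.5,0,0,0],[-3,0,0,0,0,0],[-2,0,0,0,0,0],[0,0,0,0,0,0]]]'

```text
time: 18.12
position: [0.5417, -0.0203, 0.0303]
tool_rot: [0.523, 0.852, 0.0, 0.001]
ft_force: [0.3, -0.3, -4.0]
grip_width: 0.024
grip_force: 25.0
```

Emit:
drive_tool --deltas '[[[-1,0,0,0,0,0],[0,0,0,0,0,0],[0,0,0,0,0,0]]]'

```text
time: 18.37
position: [0.5412, -0.0206, 0.0299]
tool_rot: [0.523, 0.853, 0.0, 0.0]
ft_force: [0.4, 0.5, -3.4]
grip_width: 0.0242
grip_force: 25.0
```

```bash
python3 st.py
```

```text
t 18.37 p [541.17 -20.57  29.86] phi 2.0415 Fu 0.29 Fv 0.63 Fz -3.37 w 24.16 g 25.0 q6 -0.72
```

Emit:
drive_tool --deltas '[[[-1,0,0.7,0,0,0],[0,0,0,0,0,0],[0,0,0,0,0,0]]]'

```text
time: 18.62
position: [0.5416, -0.0214, 0.0289]
tool_rot: [0.523, 0.853, 0.0, 0.0]
ft_force: [-0.7, 1.0, -3.3]
grip_width: 0.0238
grip_force: 25.0
```

```bash
python3 st.py
```

```text
t 18.62 p [541.59 -21.41  28.93] phi 2.0418 Fu 1.26 Fv -0.19 Fz -3.25 w 23.76 g 25.0 q6 -0.72
```

Emit:
drive_tool --deltas '[[[-0.8,0,0.2,0,0,0],[0,0,0,0,0,0],[0,0,0,0,0,0]]]'

```text
time: 18.87
position: [0.542, -0.0221, 0.0287]
tool_rot: [0.523, 0.853, -0.0, 0.0]
ft_force: [-0.2, -0.5, -3.7]
grip_width: 0.0235
grip_force: 25.0
```

```bash
python3 st.py
```

```text
t 18.87 p [541.96 -22.14  28.74] phi 2.0418 Fu -0.37 Fv -0.41 Fz -3.72 w 23.49 g 25.0 q6 -0.72
```

Emit:
drive_tool --deltas '[[[-1,0,0,0,0,0],[0,0,0,0,0,0],[0,0,0,0,0,0]]]'

```text
time: 19.12
position: [0.5425, -0.0231, 0.0288]
tool_rot: [0.523, 0.853, 0.0, 0.0]
ft_force: [-0.1, -0.5, -4.4]
grip_width: 0.0238
grip_force: 25.0
```

```bash
python3 st.py
```

```text
t 19.12 p [542.47 -23.06  28.76] phi 2.0417 Fu -0.36 Fv -0.33 Fz -4.41 w 23.81 g 25.0 q6 -0.72
```

Emit:
drive_tool --deltas '[[[-0.9,0,0,0,0,0],[0,0,0,0,0,0],[0,0,0,0,0,0]]]'

```text
time: 19.37
position: [0.5424, -0.0234, 0.0287]
tool_rot: [0.523, 0.853, -0.0, -0.0]
ft_force: [-0.3, 2.0, -3.6]
grip_width: 0.0237
grip_force: 25.0
```

```bash
python3 st.py
```

```text
t 19.37 p [542.41 -23.41  28.68] phi 2.0419 Fu 1.97 Fv 0.62 Fz -3.58 w 23.69 g 25.0 q6 -0.72
```

Emit:
drive_tool --deltas '[[[-0.6,0,0.2,0,0,0],[0,0,0,0,0,0],[0,0,0,0,0,0]]]'

```text
time: 19.62
position: [0.5423, -0.0236, 0.0285]
tool_rot: [0.523, 0.853, -0.0, -0.001]
ft_force: [-1.2, 5.1, -2.9]
grip_width: 0.024
grip_force: 25.0
```

```bash
python3 st.py
```

```text
t 19.62 p [542.28 -23.56  28.47] phi 2.042 Fu 5.10 Fv 1.22 Fz -2.92 w 24.04 g 25.0 q6 -0.72
```

Emit:
drive_tool --deltas '[[[0.3,0,0.2,0,0,0],[0,0,0,0,0,0],[0,0,0,0,0,0],[0,0,-8,0,0,0],[0,0,-8,0,0,0.121],[0,0,0,0,0,0.121],[0,0,0,0,0,0.121],[0,0,0,0,0,0.121]]]' --gripper 52

```text
time: 20.28
position: [0.5438, -0.0246, 0.0455]
tool_rot: [0.714, 0.7, 0.001, 0.001]
ft_force: [1.0, 0.0, 0.2]
grip_width: 0.0453
grip_force: 0.0
```

Emit:
drive_tool --deltas '[[[0,0,0,0,0,0.121],[0,0,0,0,0,0.121],[0,0,0,0,0,0.121],[0,0,0,0,0,0.121],[0,0,0,0,0,0.121],[0,0,0,0,0,0.121],[0,0,0,0,0,0.121],[0,0,0,0,0,0.121]]]'

```text
time: 20.95
position: [0.5437, -0.0246, 0.0452]
tool_rot: [0.958, 0.288, 0.001, 0.001]
ft_force: [0.2, -0.6, -1.0]
grip_width: 0.0454
grip_force: 0.0
```

Emit:
drive_tool --deltas '[[[0,0,0,0,0,0.119],[0,0,0,0,0,0],[0,0,0,0,0,0]]]'

```text
time: 21.2
position: [0.5435, -0.0244, 0.045]
tool_rot: [0.972, 0.235, 0.001, 0.0]
ft_force: [0.5, 0.0, -0.5]
grip_width: 0.0452
grip_force: 0.0
```

Emit:
drive_tool --deltas '[[[0,0,0,0,0,0],[0,0,0,0,0,0],[0,0,0,0,0,0],[0,0,0,0,0,0],[0,0,0,0,0,0],[0,0,0,0,0,0]]]' --gripper 8 --squeeze 8

```text
time: 21.7
position: [0.5428, -0.0239, 0.0443]
tool_rot: [0.972, 0.233, -0.0, -0.0]
ft_force: [0.2, 2.6, 1.9]
grip_width: 0.0137
grip_force: 8.4
```

```bash
python3 st.py
```

```text
t 21.7 p [542.76 -23.86  44.29] phi 0.4708 Fu 1.36 Fv -2.22 Fz 1.95 w 13.73 g 8.4 q6 0.85
```

Emit:
drive_tool --deltas '[[[0,0.4,0,0,0,0],[0,0,0,0,0,0],[0,0,0,0,0,0],[0,0,0,0,0,0]]]'

```text
time: 22.03
position: [0.5428, -0.0239, 0.0443]
tool_rot: [0.972, 0.233, -0.0, -0.0]
ft_force: [-0.6, 3.8, 0.8]
grip_width: 0.0137
grip_force: 8.0
```

```bash
python3 st.py
```

```text
t 22.03 p [542.76 -23.88  44.29] phi 0.4707 Fu 1.18 Fv -3.64 Fz 0.82 w 13.68 g 8.0 q6 0.85
```

Emit:
drive_tool --deltas '[[[0,-3,0,0,0,0],[0,-6,0,0,0,0],[0,-7,0,0,0,0],[0,-6,0,0,0,0],[0,-3,0,0,0,0],[0,-1,0,0,0,0],[0,-1,0,0,0,0],[0,0,0,0,0,0]]]'

```text
time: 22.7
position: [0.5309, -0.0002, 0.0443]
tool_rot: [0.972, 0.233, 0.0, -0.0]
ft_force: [-0.5, 0.1, -0.3]
grip_width: 0.0135
grip_force: 8.0
```

Emit:
drive_tool --deltas '[[[0,-1,0,0,0,0],[0,0,0,0,0,0],[0,0,0,0,0,0]]]'

```text
time: 22.95
position: [0.5308, 0.0004, 0.0444]
tool_rot: [0.972, 0.233, 0.0, 0.0]
ft_force: [0.1, -0.5, -0.7]
grip_width: 0.0133
grip_force: 8.0
```

```bash
python3 - <<'E'
from st import *
o=st(); print(np.linalg.norm(o["position"][:2]*1e3-[542.76,-23.88]))
E
```

```text
t 22.95 p [5.3076e+02 4.5000e-01 4.4350e+01] phi 0.4705 Fu -0.16 Fv 0.45 Fz -0.75 w 13.33 g 8.0 q6 0.89
27.128283610316927
```

Emit:
drive_tool --deltas '[[[0,-1,0,0,0,0],[0,0,0,0,0,0],[0,0,0,0,0,0]]]'

```text
time: 23.2
position: [0.5305, 0.0013, 0.0444]
tool_rot: [0.972, 0.233, 0.001, 0.0]
ft_force: [1.8, -1.4, -1.7]
grip_width: 0.0137
grip_force: 8.0
```

Emit:
drive_tool --deltas '[[[0,-0.7,0,0,0,0],[0,0,0,0,0,0],[0,0,0,0,0,0]]]'

```text
time: 23.45
position: [0.5302, 0.0019, 0.0444]
tool_rot: [0.972, 0.233, 0.001, 0.0]
ft_force: [2.7, -1.5, -2.7]
grip_width: 0.0137
grip_force: 8.0
```

```bash
python3 - <<'E'
from st import *
o=st(); print(np.linalg.norm(o["position"][:2]*1e3-[542.76,-23.88]))
E
```

```text
t 23.45 p [530.24   1.94  44.41] phi 0.4707 Fu 1.71 Fv 2.53 Fz -2.73 w 13.69 g 8.0 q6 0.89
28.69660085131935
```

Emit:
drive_tool --deltas '[[[0,-0.6,0,0,0,0],[0,0,0,0,0,0],[0,0,0,0,0,0]]]'

```text
time: 23.7
position: [0.5298, 0.0026, 0.0444]
tool_rot: [0.972, 0.233, 0.0, 0.0]
ft_force: [2.6, -1.6, -2.5]
grip_width: 0.0138
grip_force: 8.0
```

```bash
python3 - <<'E'
from st import *
o=st(); print(np.linalg.norm(o["position"][:2]*1e3-[542.76,-23.88]))
E
```

```text
t 23.7 p [529.76   2.57  44.42] phi 0.4707 Fu 1.58 Fv 2.59 Fz -2.53 w 13.76 g 8.0 q6 0.89
29.466574319289922
```

Emit:
drive_tool --deltas '[[[0,-0.7,0,0,0,0],[0,0,0,0,0,0],[0,0,0,0,0,0]]]'

```text
time: 23.95
position: [0.5297, 0.0027, 0.0444]
tool_rot: [0.972, 0.233, 0.001, 0.001]
ft_force: [3.3, -4.6, -3.9]
grip_width: 0.0138
grip_force: 8.0
```

```bash
python3 - <<'E'
from st import *
o=st(); print(np.linalg.norm(o["position"][:2]*1e3-[542.76,-23.88]))
E
```

```text
t 23.95 p [529.71   2.71  44.43] phi 0.4711 Fu 0.89 Fv 5.59 Fz -3.95 w 13.78 g 8.0 q6 0.89
29.62008886576988
```

Emit:
drive_tool --deltas '[[[0,0.3,0,0,0,0],[0,0,0,0,0,0],[0,0,0,0,0,0],[0,0,0,0,0,0],[0,0,0,0,0,0],[0,0,0,0,0,0],[0,0,0,0,0,0],[0,0,0,0,0,0]]]'

```text
time: 24.62
position: [0.5297, 0.0027, 0.0444]
tool_rot: [0.972, 0.233, 0.0, 0.0]
ft_force: [3.9, -4.0, -3.2]
grip_width: 0.0139
grip_force: 8.0
```

Emit:
drive_tool --deltas '[[[0,0,0,0,0,0],[0,0,0,0,0,0],[0,0,0,0,0,0],[0,0,0,0,0,0],[0,0,0,0,0,0],[0,0,0,0,0,0]]]'

```text
time: 25.12
position: [0.5297, 0.0027, 0.0444]
tool_rot: [0.972, 0.233, 0.0, 0.0]
ft_force: [3.2, -4.1, -3.9]
grip_width: 0.0136
grip_force: 8.0
```

```bash
python3 - <<'E'
from st import *
o=st(); L=np.linalg.norm(o["position"][:2]*1e3-[542.76,-23.88])+262; print(L, "s",-(308.74**2-L**2)/960)
E
```

```text
t 25.12 p [529.67   2.66  44.44] phi 0.4709 Fu 0.95 Fv 5.08 Fz -3.86 w 13.56 g 8.0 q6 0.89
291.5970143094304 s -10.720384214401928
```

Emit:
drive_tool --deltas '[[[0,4,0,0,0,0],[0,6,0,0,0,0],[0,6,0,0,0,0],[0,4,0,0,0,0],[0,0,0,0,0,0]]]'

```text
time: 25.53
position: [0.5378, -0.0157, 0.0443]
tool_rot: [0.972, 0.233, -0.001, -0.0]
ft_force: [0.4, -0.1, 1.2]
grip_width: 0.0137
grip_force: 8.0
```

Emit:
drive_tool --deltas '[[[0,0,0,0,0,0],[0,0,0,0,0,0],[0,0,-15,0,0,0],[0,0,-25,0,0,0],[0,0,-20,0,0,0],[0,0,0,0,0,0]]]' --gripper 45

```text
time: 26.03
position: [0.5402, -0.015, 0.1075]
tool_rot: [0.972, 0.233, 0.003, 0.001]
ft_force: [-0.4, 0.0, 0.3]
grip_width: 0.0378
grip_force: 0.0
```

```bash
python3 - <<'E'
from st import *
import fr; fr.O=np.array([.5371,-.0039]); s=-.0108
e=fr.W(-.1085,-.152+s); u=np.array([np.cos(A+np.pi/2),np.sin(A+np.pi/2)]); print("end",e,u)
st(); b=e-u*(.0095+.025); print(b)
plan([(b[0],b[1],.1,A+np.pi/2),(b[0],b[1],.03,A+np.pi/2)])
E
```

```text
end [ 0.39916662 -0.14264608] [0.1933741 0.9811251]
t 26.03 p [540.15 -15.04 107.5 ] phi 0.4713 Fu -0.38 Fv -0.21 Fz 0.27 w 37.79 g 0.0 q6 0.86
[ 0.39249522 -0.17649489]
(np.float64(0.3924952168923127), np.float64(-0.17649489187800058), 0.1, 1.3761963267948967) 8
[[-25.6,9.6,0.9,0.0,0.0,-0.113],[-26.5,6.6,0.9,0.0,0.0,-0.113],[-27.1,3.6,0.9,0.0,0.0,-0.113],[-27.3,0.5,0.9,0.0,0.0,-0.113],[-27.2,-2.6,0.9,0.0,0.0,-0.113],[-26.8,-5.6,0.9,0.0,0.0,-0.113],[-26.0,-8.6,0.9,0.0,0.0,-0.113],[-24.8,-11.5,0.9,0.0,0.0,-0.113]]
(np.float64(0.3924952168923127), np.float64(-0.17649489187800058), 0.03, 1.3761963267948967) 3
[[0.0,0.0,23.3,0.0,0.0,-0.0],[0.0,0.0,23.3,0.0,0.0,-0.0],[0.0,0.0,23.3,0.0,0.0,-0.0]]
```

Emit:
drive_tool --deltas '[[[-25.6,9.6,1,0,0,-0.113],[-26.5,6.6,1,0,0,-0.113],[-27,3.6,1,0,0,-0.113],[-27.3,0.5,1,0,0,-0.113],[-27.2,-2.6,1,0,0,-0.113],[-26.8,-5.6,1,0,0,-0.113],[-26,-8.6,1,0,0,-0.113],[-24.8,-11.5,1,0,0,-0.113]]]' --gripper 0 --squeeze 30

```text
time: 26.7
position: [0.3891, -0.1763, 0.0958]
tool_rot: [0.771, 0.637, -0.0, -0.001]
ft_force: [0.4, -0.0, -0.3]
grip_width: 0.0013
grip_force: 0.0
```

Emit:
drive_tool --deltas '[[[0,0,0,0,0,0],[0,0,0,0,0,0]]]'

```text
time: 26.87
position: [0.3894, -0.1764, 0.0959]
tool_rot: [0.774, 0.633, -0.0, -0.001]
ft_force: [0.1, -0.2, 1.2]
grip_width: 0.0004
grip_force: 0.0
```

```bash
python3 - <<'E'
from st import *
st(); plan([(.3925,-.1765,.030,A+np.pi/2)])
c=eyes.camera("top"); save(c,"t3.png",(160,90,360,270),3.3)
E
```

```text
t 26.87 p [ 389.44 -176.42   95.87] phi 1.3701 Fu -0.19 Fv 0.17 Fz 1.20 w 0.36 g 0.0 q6 -0.49
(0.3925, -0.1765, 0.03, 1.3761963267948967) 2
[[0.3,1.5,32.9,0.0,0.0,-0.003],[0.3,1.5,32.9,0.0,0.0,-0.003]]
```

View pics/t3.png

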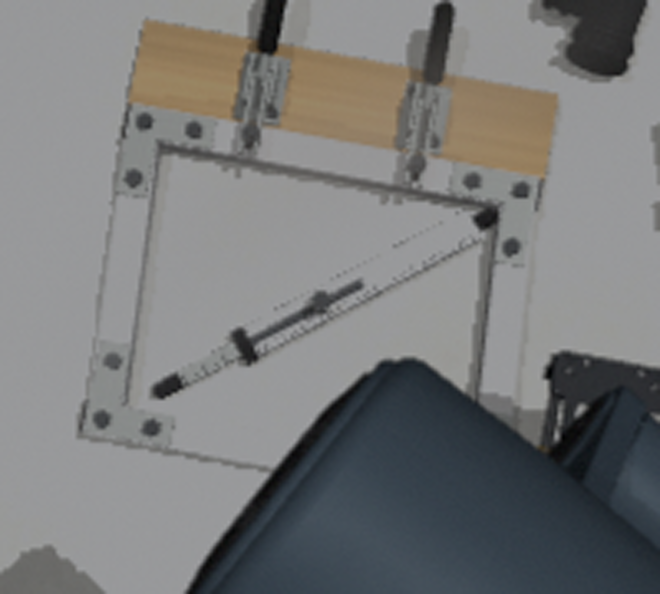

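The rule lies on the FR–NL diagonal, with the heel in the far right corner at (485,217) and the nose drawn back at (165,386). All is in order, so I'll go down beside the right end of the near rail.

Emit:
drive_tool --deltas '[[[0,3,20,0,0,-0.006],[0,0,25,0,0,0],[0,0,20,0,0,0],[0,0,0,0,0,0],[5,0,0,0,0,0],[6,0,0,0,0,0],[6,0,0,0,0,0],[0,0,0,0,0,0]]]'

```text
time: 27.58
position: [0.3968, -0.1584, 0.0324]
tool_rot: [0.77, 0.638, 0.0, 0.0]
ft_force: [0.3, 0.5, -0.6]
grip_width: 0.0005
grip_force: 0.0
```

Emit:
drive_tool --deltas '[[[2,0,0,0,0,0],[0,0,0,0,0,0],[2,0,0,0,0,0],[0,0,0,0,0,0]]]'

```text
time: 27.92
position: [0.3975, -0.1559, 0.0316]
tool_rot: [0.771, 0.637, 0.0, 0.0]
ft_force: [0.1, 0.1, -0.9]
grip_width: 0.0005
grip_force: 0.0
```

```bash
python3 st.py
```

```text
t 27.92 p [ 397.5  -155.9    31.63] phi 1.3807 Fu 0.14 Fv 0.08 Fz -0.87 w 0.53 g 0.0 q6 -0.45
```

Emit:
drive_tool --deltas '[[[1,0,2,0,0,0],[1,0,0,0,0,0],[0,0,0,0,0,0],[0,0,0,0,0,0]]]'

```text
time: 28.25
position: [0.3977, -0.154, 0.0292]
tool_rot: [0.771, 0.637, -0.0, -0.0]
ft_force: [0.7, 0.3, 0.7]
grip_width: -0.0001
grip_force: 0.0
```

Emit:
drive_tool --deltas '[[[1,0,0,0,0,0],[0,0,0,0,0,0],[0,0,0,0,0,0]]]'

```text
time: 28.5
position: [0.398, -0.1536, 0.0293]
tool_rot: [0.771, 0.637, -0.0, 0.0]
ft_force: [-2.2, -3.3, -1.1]
grip_width: 0.0006
grip_force: 2.2
```

Emit:
drive_tool --deltas '[[[1,0,0,0,0,0],[0,0,0,0,0,0],[0,0,0,0,0,0]]]'

```text
time: 28.75
position: [0.3981, -0.1533, 0.0293]
tool_rot: [0.771, 0.637, -0.0, 0.001]
ft_force: [-5.4, -8.3, -0.6]
grip_width: 0.0004
grip_force: 4.7
```

```bash
python3 st.py
```

```text
t 28.75 p [ 398.13 -153.26   29.34] phi 1.3817 Fu -9.21 Fv -3.74 Fz -0.61 w 0.39 g 4.7 q6 -0.44
```

Emit:
drive_tool --deltas '[[[1,0,0,0,0,0],[1,0,0,0,0,0],[1,0,0,0,0,0],[1,0,0,0,0,0],[1,0,0,0,0,0],[1,0,0,0,0,0],[0,0,0,0,0,0],[0,0,0,0,0,0]]]'

```text
time: 29.42
position: [0.3991, -0.1476, 0.0294]
tool_rot: [0.771, 0.637, -0.001, 0.001]
ft_force: [-6.9, -11.0, 0.0]
grip_width: 0.0002
grip_force: 5.8
```

```bash
python3 st.py
```

```text
t 29.42 p [ 399.05 -147.58   29.36] phi 1.3819 Fu -12.11 Fv -4.69 Fz 0.04 w 0.21 g 5.8 q6 -0.43
```

Emit:
drive_tool --deltas '[[[1,0,0,0,0,0],[1,0,0,0,0,0],[1,0,0,0,0,0],[1,0,0,0,0,0],[0.5,0,0,0,0,0],[0,0,0,0,0,0],[0,0,0,0,0,0]]]'

```text
time: 30.0
position: [0.3998, -0.1431, 0.0293]
tool_rot: [0.771, 0.637, -0.001, 0.0]
ft_force: [-6.6, -11.9, -0.4]
grip_width: 0.0004
grip_force: 6.0
```

```bash
python3 st.py
```

```text
t 30.0 p [ 399.85 -143.13   29.35] phi 1.3819 Fu -12.92 Fv -4.24 Fz -0.37 w 0.4 g 6.0 q6 -0.42
```

Emit:
drive_tool --deltas '[[[-2,0,0,0,0,0],[-10,0,0,0,0,0],[-25,0,0,0,0,0],[0,0,-35,0,0,0],[-20,0,-38,0,0,0],[-35,0,-20,0,0,0],[-38,0,-15,0,0,0],[-38,0,-10,0,0,0]]]'

```text
time: 30.67
position: [0.3685, -0.3079, 0.1483]
tool_rot: [0.771, 0.637, 0.0, 0.001]
ft_force: [1.2, -1.1, -0.5]
grip_width: 0.0005
grip_force: 0.0
```

Emit:
drive_tool --deltas '[[[-38,0,-10,0,0,0],[-38,0,0,0,0,0],[-38,0,0,0,0,0],[-38,0,0,0,0,0],[-30,0,0,0,0,0],[0,0,0,0,0,0],[0,0,0,0,0,0]]]'

```text
time: 31.25
position: [0.3332, -0.4865, 0.1559]
tool_rot: [0.772, 0.636, 0.0, 0.0]
ft_force: [1.8, 0.9, -0.3]
grip_width: 0.0003
grip_force: 0.0
```

```bash
python3 - <<'E'
from st import *
st()
import pickle
d={n:eyes.camera(n) for n in("top","side")}; pickle.dump(d,open("c1.pkl","wb"))
save(d["top"],"t4.png",(160,90,360,270),3.3); save(d["side"],"s4.png",(150,150,350,300),4)
E
```

```text
t 31.25 p [ 333.23 -486.54  155.88] phi 1.3779 Fu 1.23 Fv 1.57 Fz -0.29 w 0.28 g 0.0 q6 -0.97
```

View pics/t4.png

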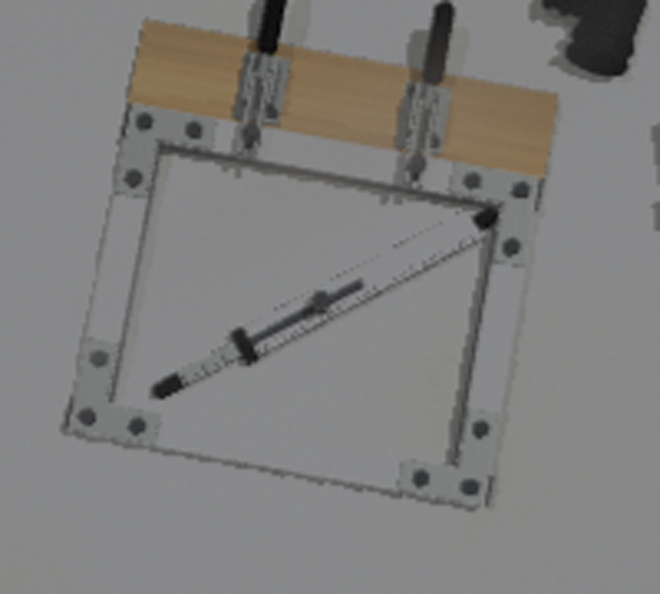

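View pics/s4.png

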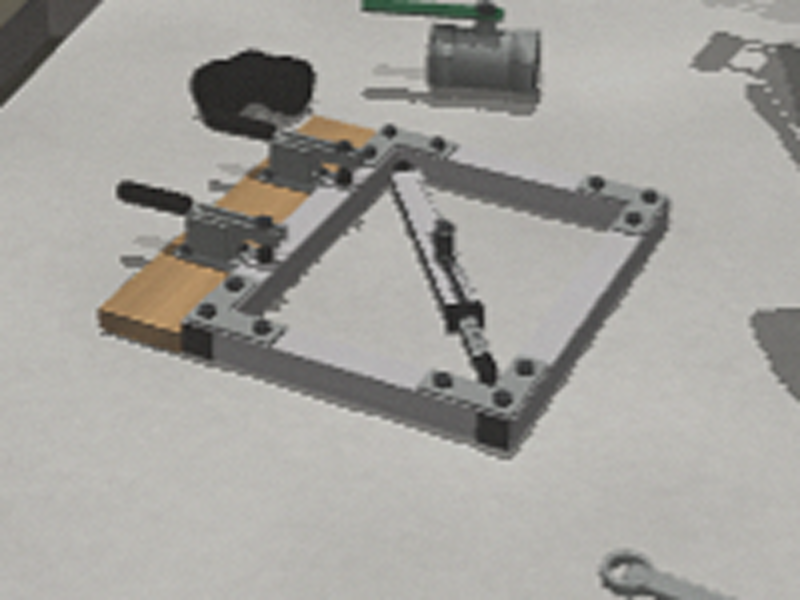

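The top view has the corner bolts at (144,122), (520,190), (87,416) and (470,487). The rule is flat and still on the diagonal, and nothing else has moved. I'll fit the remaining shift from both cameras.

```bash
python3 - <<'E'
from h import *
import pickle
d=pickle.load(open("c1.pkl","rb"))
def go(c,uv,z,ref):
    for q in(uv,[cen(c,u,3) for u in uv]):
        P=atz(c,q,z)[:,:2]; x,_=fitframe(P); print(np.round(x,4), "diag diff mm",(np.linalg.norm(P[0]-P[3])-np.linalg.norm(P[1]-P[2]))*1e3)
go(d["top"],[(160+a/3.3,90+b/3.3) for a,b in[(144,121),(520,189),(87,416),(470,487)]],.032,0)
go(d["side"],[(150+a/4,150+b/4) for a,b in[(207,311),(389,131),(503,397),(650,196)]],.031,0)
E
```

```text
[ 0.5358 -0.005  -0.1932 -0.0009] diag diff mm 1.380377817968792
[ 0.5359 -0.0044 -0.1939 -0.0008] diag diff mm 1.236336310452113
[ 0.535  -0.0029 -0.1936 -0.001 ] diag diff mm 1.5928914994262633
[ 0.536  -0.0008 -0.1993 -0.0029] diag diff mm 4.5329233342998325
```

```bash
python3 -c "
from rig import ticket; print(ticket.hand_in())"
```

```text
the job is handed in; nothing more can be done
None
```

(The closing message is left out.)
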